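Index the kajar turntable and set its guarded brake

TASK

With closed fingertips push the turntable's upright steel peg round, counter-clockwise seen from above, until it rests against the fixed stop, then reach down through the window in the wooden guard and press the brake lever fully down. Do not touch the guard or the gong, and leave the gong on the turntable and everything else where it is; nothing needs to be grasped or lifted. Finish with the robot clear of everything.

Things in the scene. Friction and masses are not known exactly. Their poses are not given: they have to be found in the camera images.
- stand: Dark wooden board, 300 x 500 x 20 mm, fixed on the table, carrying turntable, stop, guard and brake. Origin on its underside; its y axis runs along its long side from guard to turntable (board from y = -230 to +270 mm, x = -150 to +150 mm), z up. In its frame the turntable's axis is at (0, +120) mm, the window's centre at (0, -120) mm. Place and yaw vary.
- turntable_centre (a point): Point on the turntable's axis at the height of the wooden platter's top face (75 mm above the table). Axes as the stand's. The platter is 240 mm across; the peg stands 108 mm from this axis.
- peg_top (a point): Centre of the top end of the turntable's peg: upright steel pin, 18 mm in diameter, standing 50 mm above the platter's top face near its rim, top 125 mm above the table. Between the peg's centre and the gong's side there are at least 33 mm.
- turntable (a joint): Angle in rad the turntable still has to turn until the peg rests on the stop: 0 = against the stop (cannot go further), larger = further clockwise seen from above; starts at 0.6 to 1.25. Creaky: pushing the peg takes 2 to 4 N; it stays where left, no spring. At 0 the line from the axis to the peg points at 195 degrees in the stand's frame (counter-clockwise from its x axis).
- stop (a point): Middle of the stop's bar where the peg comes to rest on its side: a dark steel bar, 14 mm thick, 18 mm high, reaching radially in over the platter's rim (bar top 107 mm above the table), on a post 22 mm thick and 116 mm high just outside the platter, at 205 degrees about the turntable's axis in the stand's frame.
- guard: The wooden guard: a closed box 140 mm (x) by 180 mm (y), its flat roof's top 125 mm above the table, roof 8 mm thick; its only way in from above is the window. Origin on its underside at the middle, 20 mm above the table; axes as the stand's. It must not be touched.
- window (a point): Centre of the rectangular window in the guard's roof, at the height of the roof's top face (125 mm above the table). The window measures 64 mm along this point's x and 84 mm along its y (axes as the stand's).
- lever_pad (a point): Centre of the top face of the brake lever's steel foot pad, 34 mm (x) by 50 mm (y), seen below the middle of the window; at rest about 110 mm above the table (15 mm below the roof's top face), about 89 mm above the table when fully down.
- brake_lever (a joint): Angle of the brake lever in rad: 0 = up (brake off), 0.3 = fully down (brake on); starts between 0 and 0.04. Pressing the pad moves it down by about 21 mm in all; takes about 5 N, stays where it is left, no spring.
- gong: Small bronze kajar gong, 140 mm across and 58 mm high with a boss in the middle, lying loose on the middle of the turntable and turning with it; its top is 133 mm above the table. Origin at the centre of its underside.
- weight: Brass knob weight, 42 mm across, 52 mm high, standing on the stand's board in front of the guard. Origin at the centre of its underside. Leave alone.
- wedge: Hardwood wedge, 80 x 26 x 26 mm, lying on the stand's board behind the guard. Origin at the centre of its underside. Leave alone.
- stone: Smooth grey river stone, 54 mm across, 28 mm high, on the stand's board at its far corner beside the turntable. Origin at the centre of its underside. Leave alone.
- punch: Steel centre punch, 120 mm long, 12 mm thick, lying on the table beside the stand. Origin on its underside at mid-length, x along it. Leave alone.
- shell_cup: Half coconut shell lying dome up, 82 mm across, 41 mm high, on the table beside the stand. Origin at the centre of its underside. Leave alone.
- mallet: Wooden mallet lying on the table beside the stand, handle along its x, 230 mm long, head 42 mm thick. Origin on its underside, 90 mm from the head. Leave alone.
Not all that is in view belongs to the job. Of the things like the gong, leave any that is blue or orange; of the rest the smaller one is meant.

How it is judged:
By the outcome, as a careful person would: the job done as asked, in the order asked, and still so for the second after the job is handed in, with the robot touching nothing.
It also fails if it takes over 50 s, if anything falls off the work surface, if the arm or the gripper's body presses on something with over 40 N, if the wrist force passes 120 N, or if a joint passes its speed limit or range.

ROBOT

A 6-joint arm with a two-finger parallel gripper is mounted at the origin on the work surface. World frame = base frame: x ahead of the robot, y to its left, z up, the work surface at z = 0. Lengths are in m, angles in rad, forces in N, time in s.
With the tool pointing down it reaches from about 0.275 to 0.825 m from the base axis. Payload 5.2 kg.
Tool frame: the origin (TCP) lies on the mounting face of the last link; the fingertips stand 186 mm ahead of it and the grasp point (between the pads) lies 167 mm ahead of it; z points along the fingers, y is the line along which they close (so a half turn about z gives the same grasp; the last joint's range is limited). The gripper opens to 93 mm and grips with 3 to 60 N. Pads are 15 mm wide; open, the fingers measure 128 mm over their backs; the gripper's body (75 mm by 188 mm) begins 65 mm behind the grasp point.
Start: joints at [-1.396, 0.259, 1.535, -0, 1.348, -0.203], TCP at [0.203, -0.511, 0.405] pointing down, gripper open.
Joint ranges: [-3.14, 3.14], [-0.91, 2.08], [0.19, 2.58], [-1.22, 4.36], [0.22, 2.71], [-3.12, 3.12]. Speed limits (rad/s): [2.57, 2.57, 3.14, 3.14, 3.14, 3.14].

INTERFACE

Orientations are given as a unit quaternion [w, x, y, z].
In Python, from plant import get_state, grab_frame, camera_model, job_done, find_in, silhouettes, spot_point gives the robot as it stands.
- The arm moves only by the tool move_arm, never from a script. Its argument "commands" is a list of rows, each an object with "rotation": the turn, a rotation vector about the tool's x, y, z as a fraction of full scale, a list of three; "xyz": the shift along the tool's x, y, z as a fraction of full scale, a list of three; "fingers": the opening, from 0 (shut) to 1 (fully open). In form: [{"rotation": [ax, ay, az], "xyz": [tx, ty, tz], "fingers": fingers}, ...]. A call has 1 to 5 rows; each row shifts and turns the commanded pose from where the row before left it, along the tool's axes as they then stand; what a row does not reach is not made up. Full scale, the value 1, is 0.15 m for a shift and 30 degrees for a turn. A row lasts 1/10 s, in which the tool goes at most 50 mm and 8.59 degrees, less where a joint would pass 70% of its speed; a pose out of reach is approached as far as the arm can. A call with a number of a shift or a turn outside -1 to 1 is refused whole. A call with a gripper value outside its range is refused whole. The fingers move at their own pace and stop on an object; "squeeze" is the grip in N (left out, the last holds). Time passes only in rows, so rows that do not move let the fingers close. It gives the time, the measured TCP pose, the force, the opening and the grip force at its end, in the units of the state.
- get_state(): the state, without advancing time (a new reading comes with each control period).
- grab_frame(name): name is "scene" or "side" or "wrist"; returns the picture (480x640x3 uint8, red, green, blue); there is no depth.
- camera_model(name): a dict with "mtx" (3x3 intrinsics, pixels), "origin" and "orientation" of the camera in the world. Camera axes: x right, y down, z forward; pixel columns grow to the right and rows downward; lengths in m; the calibration is good to about 2 mm. A picture is of the moment at which its call begins: read the wrist's pose just before it. camera_model takes no time and is no camera call; for the wrist camera it gives the pose at the moment of the call.
- job_done(): hands the job in; it is judged then, once.
Trained networks look in the newest picture that a camera, given by its name, has taken for a name from the list of things; names that differ only in an ending like _2 or _b are one class to them, and where a whole thing is asked for, a point or a joint stands for the part that bears it (a point fixed in the world has none). Each returns a list of dicts, best first, with "p" (0 to 1); they miss things now and then, are a little off and sometimes report something else, mostly with a low value. They report only what shows in the picture. A call takes as long as a camera call. They do not tell look-alikes from the thing itself.
- find_in(camera, name): "position" ([x, y, z] in m, in the coordinates of the camera as it stood for that picture, good to about 4 mm: the middle of the surface that is visible of it).
- silhouettes(camera, name): "region" (480x640 bool, what is visible of it).
- spot_point(camera, name): "position" ([x, y, z] in m, in the coordinates of the camera as it stood for that picture, good to about 4 mm: a listed point, or the origin of a listed thing).
The state is a dict: "time_s": time; "joint_pos": joint angles; "qd": joint speeds; "effort": joint torques, N m; "ee_pos": TCP position; "ee_rot": TCP orientation; "wrist_force": force on the tool from outside, world axes, zero at the start; "ft_torque": the same for the moment, N m; "finger_gap": finger opening in m; "gripper_force": force on a finger pad.
Only numpy, scipy, OpenCV 4.12 (cv2) and the standard library are available. Lean on these libraries where they do the work, as an engineer would, in place of code of your own. Each camera call takes 0.05 s, during which the arm holds its last target. There are 200 camera calls.

## Working session

There is one attempt and no reset: what is moved stays moved. The work goes in short steps, Python scripts to look and compute and a tool call to move; the robot and the scene stay as the last step left them, time stands still between calls to the robot, and variables do not carry over. Pictures are saved under pics/ and viewed, at most 10 in all, crops included, and the job is handed in when it is done.

Besides the shell and the picture viewer there is one more tool, called after ">>>" by a JSON object that holds its "method" and its "body", one argument or row to a line. move_arm: Moves the arm, as the interface text tells. Shift numbers are shares of 0.15 m and turn numbers shares of 30 degrees, none past 1 either way. Its arguments: {"type":"object","properties":{"commands":{"type":"array","items":{"type":"object","properties":{"rotation":{"type":"array","items":{"type":"number","minimum":-1,"maximum":1}},"xyz":{"type":"array","items":{"type":"number","minimum":-1,"maximum":1}},"fingers":{"type":"number"}}}},"squeeze":{"type":"number"}},"required":["commands"]}

```bash
ls; mkdir -p pics
cat > h.py <<'E'
import numpy as np, cv2
from scipy.spatial.transform import Rotation as R
from plant import *
def rot(q): return R.from_quat([q[1],q[2],q[3],q[0]])
def w(cam,p):
    c=camera_model(cam); return rot(c["orientation"]).apply(p)+np.array(c["origin"])
def px(cam,P):
    c=camera_model(cam); q=rot(c["orientation"]).inv().apply(np.array(P)-np.array(c["origin"])); u=np.array(c["mtx"])@q; return (u[:2]/u[2]).round(0)
def ray(cam,uv,z):
    c=camera_model(cam); d=rot(c["orientation"]).apply(np.linalg.inv(np.array(c["mtx"]))@[uv[0],uv[1],1]); o=np.array(c["origin"]); return o+d*(z-o[2])/d[2]
def save(cam,n): 
    f=grab_frame(cam); cv2.imwrite("pics/"+n,f[:,:,::-1]); return f
E
python3 - <<'E'
from h import *
for cam in("scene","side"):
    save(cam,cam+"0.png")
    for n in("turntable_centre","peg_top","stop","window","lever_pad","gong","stand","guard"):
        for r in spot_point(cam,n)[:3]:
            P=w(cam,r["position"]); print(cam,n,round(r["p"],2),P.round(4),px(cam,P))
s=get_state(); print(s["time_s"],s["ee_pos"],s["ee_rot"])
E
```

```text
pics
scene peg_top 0.86 [0.5285 0.1208 0.1232] [338. 210.]
scene window 0.94 [ 0.6259 -0.1874  0.1241] [303. 326.]
scene lever_pad 0.68 [ 0.6194 -0.1885  0.1071] [300. 330.]
scene gong 0.88 [ 0.3348 -0.2054  0.004 ] [193. 302.]
scene gong 0.87 [ 0.697   0.3451 -0.0033] [435. 214.]
scene gong 0.72 [ 0.3142  0.1931 -0.0041] [282. 195.]
scene stand 0.79 [ 0.6195 -0.068  -0.0025] [330. 315.]
scene guard 0.91 [ 0.6282 -0.1898  0.0187] [304. 353.]
side peg_top 0.83 [0.5307 0.1175 0.1214] [307. 255.]
side peg_top 0.6 [ 5.166e-01  4.860e-01 -1.000e-04] [233. 407.]
side stop 0.65 [5.195e-01 2.000e-04 1.000e-01] [331. 239.]
side window 0.94 [ 0.6213 -0.1882  0.1192] [325. 193.]
side window 0.34 [0.5303 0.1188 0.1226] [307. 255.]
side lever_pad 0.6 [ 0.6226 -0.1926  0.1071] [326. 196.]
side lever_pad 0.41 [0.5337 0.1228 0.1235] [305. 255.]
side gong 0.89 [ 0.3329 -0.2011 -0.0028] [419. 247.]
side gong 0.84 [ 0.6898  0.3454 -0.0012] [204. 335.]
side gong 0.81 [0.6169 0.0524 0.0694] [289. 251.]
side stand 0.58 [ 6.208e-01 -7.170e-02 -6.000e-04] [309. 248.]
side guard 0.69 [ 0.6224 -0.1878  0.0217] [325. 222.]
0.9 [ 0.20289917 -0.5112086   0.4047886 ] [2.30615861e-05 9.82212378e-01 1.87773385e-01 4.89763525e-06]
```

View pics/scene0.png

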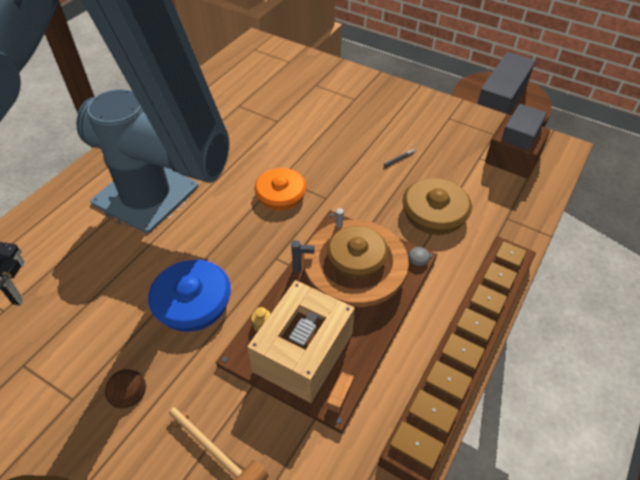

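View pics/side0.png

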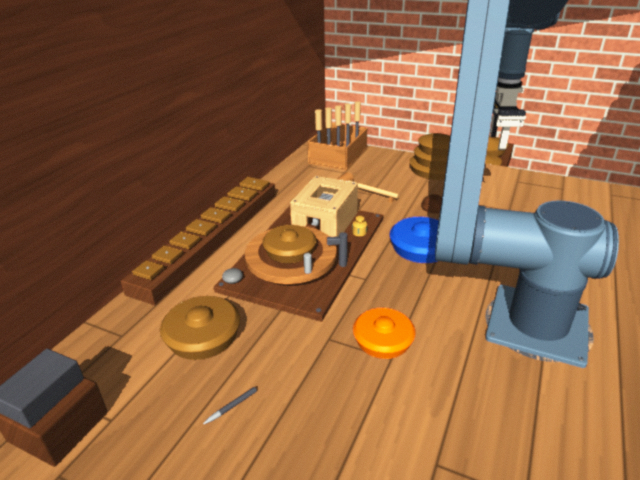

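Gong look-alikes in the scene picture are blue (190,295), orange (282,188), large bronze (437,205) and small bronze on the platter (357,255). The blue and orange ones are excluded, and of the other two the smaller one, on the turntable, is meant. The peg is at (338,212), the stop at (300,255) and the window at (303,327). I'm closing the fingers and moving over the stand for a wrist view, which will also serve as the confirming crop.

>>> {"method": "move_arm", "body": {
  "commands": [
    {"xyz": [0.24, -0.15, 0], "rotation": [0, 0, 0], "fingers": 0},
    {"xyz": [0.24, -0.15, 0], "rotation": [0, 0, 0], "fingers": 0},
    {"xyz": [0.24, -0.15, 0], "rotation": [0, 0, 0], "fingers": 0},
    {"xyz": [0.24, -0.15, 0], "rotation": [0, 0, 0], "fingers": 0},
    {"xyz": [0.24, -0.15, 0], "rotation": [0, 0, 0], "fingers": 0}
  ]
}}

```text
time_s: 1.4
ee_pos: [0.3294, -0.3388, 0.4049]
ee_rot: [0.0, 0.982, 0.188, 0.0]
wrist_force: [0.2, 0.0, 0.3]
finger_gap: 0.0577
gripper_force: 0.0
```

>>> {"method": "move_arm", "body": {
  "commands": [
    {"xyz": [0.24, -0.15, 0], "rotation": [0, 0, 0], "fingers": 0},
    {"xyz": [0.24, -0.15, 0], "rotation": [0, 0, 0], "fingers": 0},
    {"xyz": [0.24, -0.15, 0], "rotation": [0, 0, 0], "fingers": 0},
    {"xyz": [0.24, -0.15, 0], "rotation": [0, 0, 0], "fingers": 0},
    {"xyz": [0.24, -0.15, 0], "rotation": [0, 0, 0], "fingers": 0}
  ]
}}

```text
time_s: 1.9
ee_pos: [0.4553, -0.1677, 0.405]
ee_rot: [0.0, 0.982, 0.188, 0.0]
wrist_force: [0.9, -0.2, 0.7]
finger_gap: 0.0177
gripper_force: 0.0
```

>>> {"method": "move_arm", "body": {
  "commands": [
    {"xyz": [0.24, -0.15, 0], "rotation": [0, 0, 0], "fingers": 0},
    {"xyz": [0.24, -0.15, 0], "rotation": [0, 0, 0], "fingers": 0},
    {"xyz": [0.24, -0.15, 0], "rotation": [0, 0, 0], "fingers": 0},
    {"xyz": [0.24, -0.15, 0], "rotation": [0, 0, 0], "fingers": 0},
    {"xyz": [0.24, -0.15, 0], "rotation": [0, 0, 0], "fingers": 0}
  ]
}}

```text
time_s: 2.4
ee_pos: [0.5812, 0.0033, 0.4049]
ee_rot: [0.0, 0.982, 0.188, 0.0]
wrist_force: [1.1, -0.4, 1.3]
finger_gap: 0.0005
gripper_force: 0.0
```

```bash
cat >> h.py <<'E'
def tool(d):  # world shift -> tool fractions
    return (rot(get_state()["ee_rot"]).inv().apply(d)/0.15).round(3)
def st():
    s=get_state(); x=rot(s["ee_rot"]).apply([1,0,0]); z=rot(s["ee_rot"]).apply([0,0,1])
    print("t",round(s["time_s"],2),"tcp",np.round(s["ee_pos"],4),"xyaw",round(np.degrees(np.arctan2(x[1],x[0])),2),"z",z.round(3),"F",np.round(s["wrist_force"],1),"gap",round(s["finger_gap"],4),"q",np.round(s["joint_pos"],2))
E
python3 - <<'E'
from h import *
st(); save("wrist","wrist1.png")
for n in("turntable_centre","peg_top","stop","window","lever_pad","gong","stand","guard"):
    for r in spot_point("wrist",n)[:2]:
        P=w("wrist",r["position"]); print(n,round(r["p"],2),P.round(4),px("wrist",P))
E
```

```text
t 2.4 tcp [0.5812 0.0033 0.4049] xyaw 21.66 z [ 0. -0. -1.] F [ 1.1 -0.4  1.3] gap 0.0005 q [-0.19  0.31  1.46 -0.    1.37  1.01]
turntable_centre 0.28 [ 0.7416 -0.2224  0.0142] [594. 154.]
peg_top 0.92 [0.5322 0.1175 0.1278] [150. 247.]
stop 0.95 [0.5185 0.0014 0.0996] [293. 301.]
stop 0.67 [ 0.626  -0.1968  0.1226] [584. 282.]
window 0.79 [ 0.6247 -0.1934  0.1204] [576. 279.]
lever_pad 0.58 [ 0.6213 -0.192   0.1065] [560. 276.]
gong 0.87 [0.6128 0.0511 0.0747] [278. 170.]
gong 0.84 [0.3118 0.1855 0.0041] [ 90. 366.]
stand 0.92 [ 0.6172 -0.0727 -0.0017] [396. 206.]
guard 0.68 [ 0.6248 -0.1901  0.0188] [506. 243.]
```

View pics/wrist1.png

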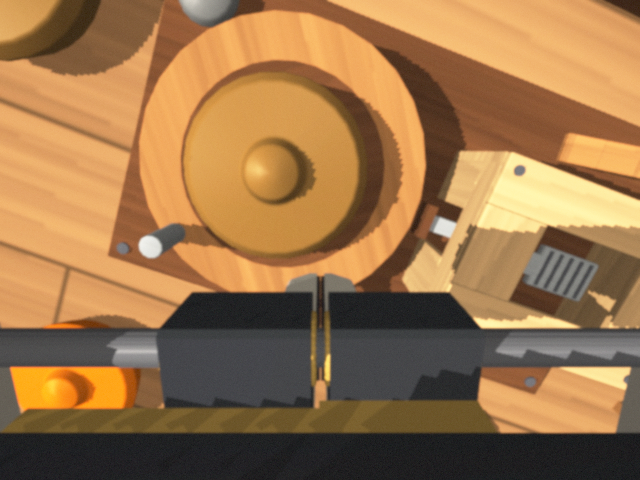

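The wrist picture shows the small bronze gong on the platter at (272,165), the peg top at (150,246) on the left rim, the slotted lever pad in the window at (565,270), and the board's end edge from (165,0) to (110,255). I'll refine the axis and yaw from these pixels.

Run:
```python
from h import *
from scipy.optimize import least_squares
P=np.array([ray("wrist",p,.075)[:2] for p in[(139,150),(426,160),(285,10),(165,80),(400,80),(200,33),(370,38)]])
f=least_squares(lambda v:np.hypot(*(P-v[:2]).T)-.12,[.617,.052]); c=f.x; print("axis",c.round(4),(f.fun*1e3).round(1))
e=[ray("wrist",p,.02) for p in[(165,0),(110,255)]]; d=e[0]-e[1]; print("edge yaw",np.degrees(np.arctan2(d[1],d[0])),"dist axis-edge", e[0].round(4))
pg=ray("wrist",(150,246),.125); print("peg",pg.round(4))
for q in (pg[:2],np.array([.5304,.1186])):
    v=q-c; print(np.hypot(*v),np.degrees(np.arctan2(v[1],v[0])))
win=np.array([.624,-.1895]); v=c-win; print("yaw win",np.degrees(np.arctan2(-v[0],v[1])),np.hypot(*v))
```

```text
axis [0.614  0.0458] [ 0.4 -1.2  0.4 -3.6 -2.5  1.5  2.4]
edge yaw 2.449987727921387 dist axis-edge [0.7108 0.1991 0.02  ]
peg [0.5314 0.1156 0.125 ]
0.10812919157724686 139.84094676193686
0.11082689385696659 138.95794853119202
yaw win 2.4359775378532085 0.2355424979427789
```

>>> {"method": "move_arm", "body": {
  "commands": [
    {"xyz": [0.04, -0.224, 0], "rotation": [0, 0, 0], "fingers": 0},
    {"xyz": [0.04, -0.224, 0], "rotation": [0, 0, 0], "fingers": 0},
    {"xyz": [0.04, -0.224, 0], "rotation": [0, 0, 0], "fingers": 0},
    {"xyz": [0.04, -0.224, 0], "rotation": [0, 0, 0], "fingers": 0},
    {"xyz": [0, 0, 0.2], "rotation": [0, 0, -0.2], "fingers": 0}
  ]
}}

```text
time_s: 3.35
ee_pos: [0.5531, 0.1379, 0.3789]
ee_rot: [0.0, 0.971, 0.24, 0.005]
wrist_force: [0.3, -0.5, 0.0]
finger_gap: 0.0005
gripper_force: 0.0
```

>>> {"method": "move_arm", "body": {
  "commands": [
    {"xyz": [0, 0, 0.2], "rotation": [0, 0, -0.21], "fingers": 0},
    {"xyz": [0, 0, 0], "rotation": [0, 0, 0], "fingers": 0}
  ]
}}

```text
time_s: 3.55
ee_pos: [0.5514, 0.1348, 0.3412]
ee_rot: [-0.001, 0.956, 0.292, -0.004]
wrist_force: [-0.6, -0.3, -0.8]
finger_gap: -0.0001
gripper_force: 0.0
```

Run:
```python
from h import *
st(); f=save("side","side1.png"); cv2.imwrite("pics/side1c.png",cv2.resize(f[170:320,220:420,::-1],None,fx=4,fy=4,interpolation=cv2.INTER_CUBIC))
```

```text
t 3.55 tcp [0.5514 0.1348 0.3412] xyaw 33.96 z [-0.008 -0.    -1.   ] F [-0.6 -0.3 -0.8] gap -0.0001 q [ 0.04  0.34  1.58 -0.    1.23  1.02]
```

View pics/side1c.png

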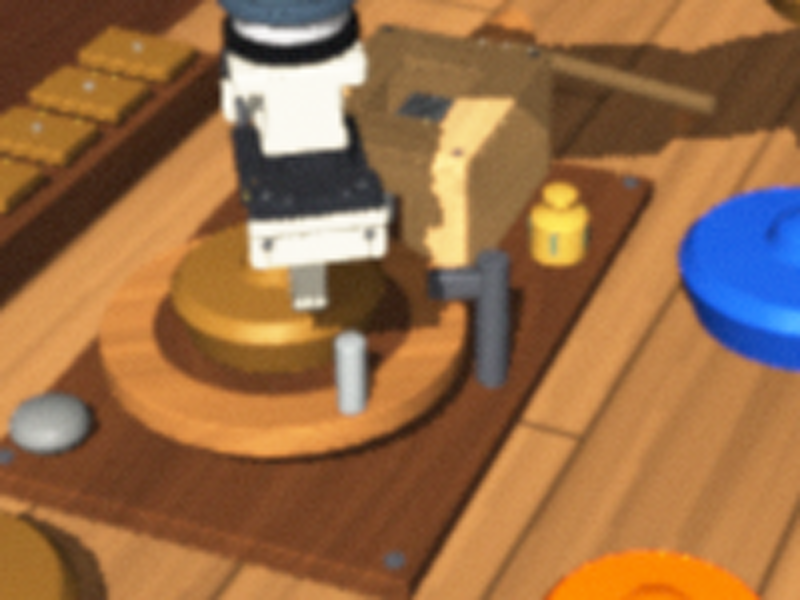

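The crop shows the closed fingertips above the platter at (310,300), behind the peg at (350,345), with the stop at (480,290). The tips are narrow and the way down is clear, so I'm descending.

>>> {"method": "move_arm", "body": {
  "commands": [
    {"xyz": [0, 0, 0], "rotation": [0, 0, 0], "fingers": 0},
    {"xyz": [0, -0.01, 0.1], "rotation": [0, 0, 0], "fingers": 0},
    {"xyz": [0, 0, 0.15], "rotation": [0, 0, 0], "fingers": 0},
    {"xyz": [0, 0, 0.15], "rotation": [0, 0, 0], "fingers": 0},
    {"xyz": [0, 0, 0], "rotation": [0, 0, 0], "fingers": 0}
  ]
}}

```text
time_s: 4.1
ee_pos: [0.5519, 0.1361, 0.2839]
ee_rot: [-0.0, 0.957, 0.291, -0.001]
wrist_force: [-0.3, 0.1, -0.4]
finger_gap: 0.0006
gripper_force: 0.0
```

Run:
```python
from h import *
st()
c=np.array([.6147,.0465]); v=get_state()["ee_pos"][:2]-c; print(np.hypot(*v),np.degrees(np.arctan2(v[1],v[0])))
```

```text
t 4.1 tcp [0.5519 0.1361 0.2839] xyaw 33.8 z [-0.003 -0.    -1.   ] F [-0.3  0.1 -0.4] gap 0.0006 q [ 0.05  0.4   1.65 -0.    1.1   1.03]
0.10940370578855546 125.02614483618245
```

>>> {"method": "move_arm", "body": {
  "commands": [
    {"xyz": [-0.038, 0.001, 0], "rotation": [0, 0, -0.1], "fingers": 0},
    {"xyz": [-0.038, 0.001, 0], "rotation": [0, 0, -0.1], "fingers": 0},
    {"xyz": [-0.038, 0.001, 0], "rotation": [0, 0, -0.1], "fingers": 0},
    {"xyz": [-0.038, 0.001, 0], "rotation": [0, 0, -0.1], "fingers": 0},
    {"xyz": [-0.038, 0.001, 0], "rotation": [0, 0, -0.1], "fingers": 0}
  ]
}}

```text
time_s: 4.6
ee_pos: [0.5323, 0.1176, 0.2875]
ee_rot: [0.001, 0.91, 0.414, 0.003]
wrist_force: [2.4, 0.5, -1.9]
finger_gap: 0.0003
gripper_force: 1.3
```

```bash
cat >> h.py <<'E'
def arc():
    st(); v=get_state()["ee_pos"][:2]-np.array([.6147,.0465]); print("r",np.hypot(*v).round(4),"phi",np.degrees(np.arctan2(v[1],v[0])).round(1)%360)
E
python3 -c "
from h import *
arc()
for r in spot_point('side','peg_top')[:0]: pass
grab_frame('side')
for r in spot_point('side','peg_top')[:1]: print(r['p'],w('side',r['position']))"
```

```text
t 4.6 tcp [0.5323 0.1176 0.2875] xyaw 48.96 z [ 0.006  0.001 -1.   ] F [ 2.4  0.5 -1.9] gap 0.0003 q [0.01 0.36 1.71 0.   1.07 0.73]
r 0.1088 phi 139.2
0.68 [0.52165573 0.0996104  0.12226093]
```

>>> {"method": "move_arm", "body": {
  "commands": [
    {"xyz": [-0.038, 0.001, 0.01], "rotation": [0, 0, -0.1], "fingers": 0},
    {"xyz": [-0.038, 0.001, 0.01], "rotation": [0, 0, -0.1], "fingers": 0},
    {"xyz": [-0.038, 0.001, 0], "rotation": [0, 0, -0.1], "fingers": 0},
    {"xyz": [-0.038, 0.001, 0], "rotation": [0, 0, -0.1], "fingers": 0},
    {"xyz": [-0.038, 0.001, 0], "rotation": [0, 0, -0.1], "fingers": 0}
  ]
}}

```text
time_s: 5.25
ee_pos: [0.5165, 0.0942, 0.2835]
ee_rot: [0.001, 0.848, 0.529, 0.002]
wrist_force: [2.9, 1.1, -0.4]
finger_gap: 0.0009
gripper_force: 1.3
```

```bash
python3 -c "
from h import *
arc()"
```

```text
t 5.25 tcp [0.5165 0.0942 0.2835] xyaw 63.93 z [ 0.005  0.    -1.   ] F [ 2.9  1.1 -0.4] gap 0.0009 q [-0.03  0.33  1.76  0.    1.05  0.42]
r 0.1091 phi 154.1
```

>>> {"method": "move_arm", "body": {
  "commands": [
    {"xyz": [-0.038, 0.001, 0], "rotation": [0, 0, -0.1], "fingers": 0},
    {"xyz": [-0.038, 0.001, 0], "rotation": [0, 0, -0.1], "fingers": 0},
    {"xyz": [-0.038, 0.001, 0], "rotation": [0, 0, -0.1], "fingers": 0},
    {"xyz": [-0.038, 0.001, 0], "rotation": [0, 0, -0.1], "fingers": 0},
    {"xyz": [-0.038, 0.001, 0], "rotation": [0, 0, -0.1], "fingers": 0}
  ]
}}

```text
time_s: 5.75
ee_pos: [0.5074, 0.0673, 0.2834]
ee_rot: [0.001, 0.772, 0.636, 0.002]
wrist_force: [1.8, 1.8, 0.6]
finger_gap: 0.0004
gripper_force: 1.3
```

>>> {"method": "move_arm", "body": {
  "commands": [
    {"xyz": [-0.038, 0.001, 0], "rotation": [0, 0, -0.1], "fingers": 0},
    {"xyz": [-0.038, 0.001, 0], "rotation": [0, 0, -0.1], "fingers": 0},
    {"xyz": [-0.038, 0.001, 0], "rotation": [0, 0, -0.1], "fingers": 0},
    {"xyz": [0, 0, 0], "rotation": [0, 0, 0], "fingers": 0}
  ]
}}

```text
time_s: 6.15
ee_pos: [0.5049, 0.0498, 0.2829]
ee_rot: [0.001, 0.72, 0.694, 0.001]
wrist_force: [-0.1, -0.2, -0.1]
finger_gap: 0.0007
gripper_force: 0.0
```

```bash
python3 -c "
from h import *
arc()
grab_frame('side')
for n in ('peg_top','stop'):
  for r in spot_point('side',n)[:1]: print(n,r['p'],w('side',r['position']))"
```

```text
t 6.15 tcp [0.5049 0.0498 0.2829] xyaw 87.83 z [ 0.002 -0.    -1.   ] F [-0.1 -0.2 -0.1] gap 0.0007 q [-0.12  0.3   1.8  -0.    1.04 -0.08]
r 0.1099 phi 178.3
peg_top 0.58 [0.51131562 0.03122733 0.12172432]
stop 0.92 [5.18565962e-01 2.49111504e-04 9.90007003e-02]
```

>>> {"method": "move_arm", "body": {
  "commands": [
    {"xyz": [-0.019, 0.001, 0], "rotation": [0, 0, -0.05], "fingers": 0},
    {"xyz": [-0.019, 0.001, 0], "rotation": [0, 0, -0.05], "fingers": 0},
    {"xyz": [-0.019, 0.001, 0], "rotation": [0, 0, -0.05], "fingers": 0},
    {"xyz": [-0.019, 0.001, 0], "rotation": [0, 0, -0.05], "fingers": 0},
    {"xyz": [-0.019, 0.001, 0], "rotation": [0, 0, -0.05], "fingers": 0}
  ]
}}

```text
time_s: 6.8
ee_pos: [0.5051, 0.0366, 0.282]
ee_rot: [-0.0, 0.673, 0.74, 0.0]
wrist_force: [-2.4, 11.0, 5.2]
finger_gap: 0.0004
gripper_force: 6.0
```

>>> {"method": "move_arm", "body": {
  "commands": [
    {"xyz": [-0.01, 0, 0], "rotation": [0, 0, -0.025], "fingers": 0},
    {"xyz": [-0.01, 0, 0], "rotation": [0, 0, -0.025], "fingers": 0}
  ]
}}

```text
time_s: 7.0
ee_pos: [0.505, 0.0355, 0.2821]
ee_rot: [-0.002, 0.664, 0.748, 0.002]
wrist_force: [-1.3, 17.0, 6.0]
finger_gap: 0.0001
gripper_force: 8.8
```

```bash
python3 -c "
from h import *
arc()"
```

```text
t 7.0 tcp [0.505  0.0355 0.2821] xyaw 96.84 z [-0.001  0.006 -1.   ] F [-1.3 17.   6. ] gap 0.0001 q [-0.15  0.3   1.81  0.01  1.04 -0.28]
r 0.1102 phi 185.7
```

Run:
```python
from h import *
a=save("side","side2.png")
for n in ('peg_top','stop'):
  for r in spot_point('side',n)[:1]: print(n,r['p'],w('side',r['position']))
b=save("scene","scene2.png")
ca=cv2.resize(a[170:310,270:370,::-1],None,fx=4,fy=4,interpolation=cv2.INTER_CUBIC); cb=cv2.resize(b[190:330,260:360,::-1],None,fx=4,fy=4,interpolation=cv2.INTER_CUBIC)
cv2.imwrite("pics/c2.png",np.hstack([ca,cb])); st()
```

```text
peg_top 0.92 [0.51439604 0.01890728 0.12357028]
stop 0.56 [0.51938363 0.0007733  0.100658  ]
t 7.2 tcp [0.505  0.0357 0.2821] xyaw 96.84 z [-0.001  0.006 -1.   ] F [-1.2 14.1  3.1] gap 0.0007 q [-0.15  0.3   1.81  0.01  1.04 -0.27]
```

View pics/c2.png

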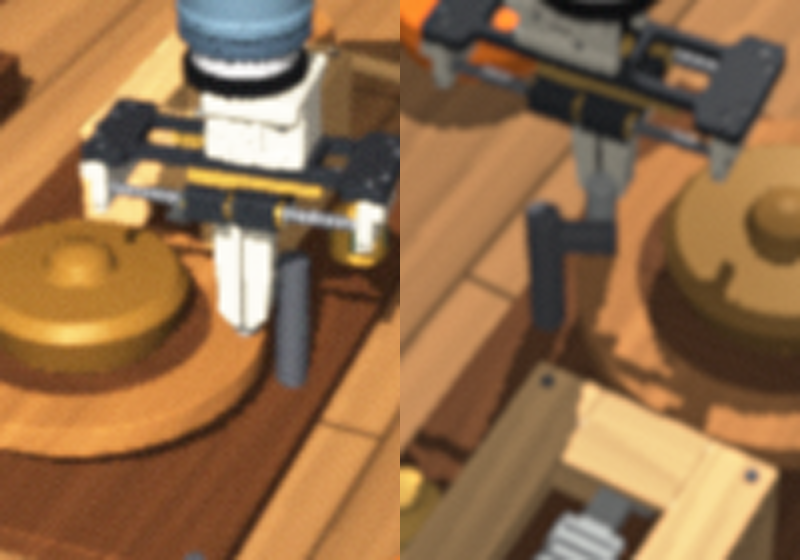

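The crop shows the peg pressed against the stop's bar (right half, about (600,205)), with the gong clear. The peg to bar distance is 18 mm, about the 16 mm expected, and the force rose to 17 N. I'm backing off, lifting and turning the tool to line up with the window.

>>> {"method": "move_arm", "body": {
  "commands": [
    {"xyz": [0.07, 0, 0], "rotation": [0, 0, 0], "fingers": 0},
    {"xyz": [0.03, 0, 0], "rotation": [0, 0, 0], "fingers": 0},
    {"xyz": [0, 0, -0.2], "rotation": [0, 0, 0], "fingers": 0},
    {"xyz": [0, 0, -0.28], "rotation": [0, 0, 0], "fingers": 0},
    {"xyz": [0, 0, -0.28], "rotation": [0, 0, 0.25], "fingers": 0}
  ]
}}

```text
time_s: 7.7
ee_pos: [0.5034, 0.0481, 0.3966]
ee_rot: [-0.001, 0.711, 0.703, -0.001]
wrist_force: [0.5, 0.1, -0.5]
finger_gap: 0.0005
gripper_force: 0.0
```

>>> {"method": "move_arm", "body": {
  "commands": [
    {"xyz": [0, 0, 0], "rotation": [0, 0, 0.27], "fingers": 0},
    {"xyz": [0, 0, 0], "rotation": [0, 0, 0.27], "fingers": 0},
    {"xyz": [0, 0, 0], "rotation": [0, 0, 0.27], "fingers": 0},
    {"xyz": [0, 0, 0], "rotation": [0, 0, 0.27], "fingers": 0},
    {"xyz": [0, 0, 0], "rotation": [0, 0, 0.27], "fingers": 0}
  ]
}}

```text
time_s: 8.2
ee_pos: [0.5036, 0.0479, 0.3957]
ee_rot: [0.0, 0.912, 0.411, -0.0]
wrist_force: [0.3, 0.1, -0.3]
finger_gap: 0.0005
gripper_force: 0.0
```

>>> {"method": "move_arm", "body": {
  "commands": [
    {"xyz": [0, 0, 0], "rotation": [0, 0, 0.27], "fingers": 0},
    {"xyz": [0, 0, 0], "rotation": [0, 0, 0.27], "fingers": 0},
    {"xyz": [0, 0, 0], "rotation": [0, 0, 0.27], "fingers": 0},
    {"xyz": [0, 0, 0], "rotation": [0, 0, 0.27], "fingers": 0},
    {"xyz": [0, 0, 0], "rotation": [0, 0, 0.27], "fingers": 0}
  ]
}}

```text
time_s: 8.7
ee_pos: [0.5036, 0.0479, 0.3957]
ee_rot: [0.0, 0.998, 0.07, -0.0]
wrist_force: [-0.4, 0.3, 0.6]
finger_gap: 0.0007
gripper_force: 0.0
```

Run:
```python
from h import *
st(); p=get_state()["ee_pos"]; print(tool([.624-p[0],-.130-p[1],0]))
```

```text
t 8.7 tcp [0.5036 0.0479 0.3957] xyaw 8.07 z [-0.    -0.001 -1.   ] F [-0.4  0.3  0.6] gap 0.0007 q [-0.13  0.19  1.65 -0.    1.3   1.3 ]
[0.628 1.287 0.   ]
```

>>> {"method": "move_arm", "body": {
  "commands": [
    {"xyz": [0, 0, 0], "rotation": [0, 0, 0.2], "fingers": 0}
  ]
}}

```text
time_s: 8.8
ee_pos: [0.5036, 0.0479, 0.3957]
ee_rot: [0.0, 1.0, 0.018, -0.0]
wrist_force: [-0.3, 0.3, 0.2]
finger_gap: 0.0004
gripper_force: 0.0
```

>>> {"method": "move_arm", "body": {
  "commands": [
    {"xyz": [0.05, 0.32, 0], "rotation": [0, 0, 0], "fingers": 0},
    {"xyz": [0.05, 0.32, 0], "rotation": [0, 0, 0], "fingers": 0},
    {"xyz": [0.05, 0.32, 0], "rotation": [0, 0, 0], "fingers": 0},
    {"xyz": [0.05, 0.32, 0], "rotation": [0, 0, 0], "fingers": 0},
    {"xyz": [0.05, 0.32, 0], "rotation": [0, 0, 0], "fingers": 0}
  ]
}}

```text
time_s: 9.3
ee_pos: [0.5515, -0.1921, 0.3958]
ee_rot: [0.0, 1.0, 0.021, -0.0]
wrist_force: [0.3, -0.8, 0.3]
finger_gap: 0.0004
gripper_force: 0.0
```

Run:
```python
from h import *
st(); save("wrist","wrist3.png")
for n in("window","lever_pad","guard"):
    for r in spot_point("wrist",n)[:1]:
        P=w("wrist",r["position"]); print(n,round(r["p"],2),P.round(4),px("wrist",P))
save("side","side3.png")
for n in("peg_top","stop"):
    for r in spot_point("side",n)[:1]: print(n,round(r["p"],2),w("side",r["position"]).round(4))
```

```text
t 9.3 tcp [ 0.5515 -0.1921  0.3958] xyaw 2.41 z [-0. -0. -1.] F [ 0.3 -0.8  0.3] gap 0.0004 q [-0.53  0.33  1.47 -0.    1.35  1.  ]
lever_pad 0.65 [ 0.6235 -0.1906  0.1053] [319. 141.]
guard 0.63 [ 0.6216 -0.0673 -0.004 ] [199. 140.]
peg_top 0.63 [0.5103 0.0185 0.1226]
stop 0.93 [5.182e-01 4.000e-04 9.850e-02]
```

View pics/wrist3.png

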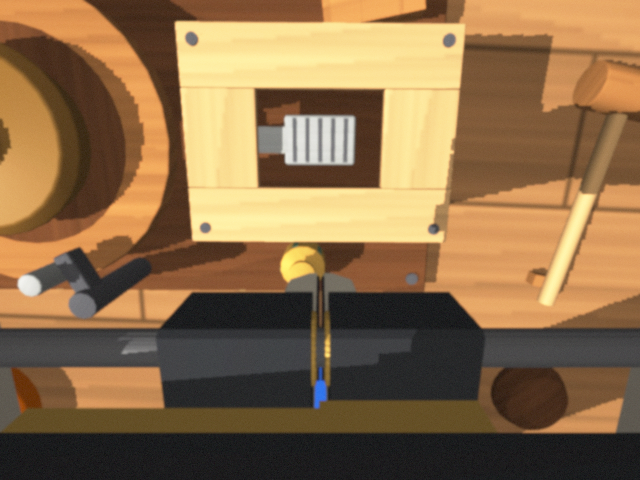

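The wrist view shows the window with corners at (257,89), (383,89), (380,188) and (258,188), and the pad's middle at (320,140). The peg is beside the stop's bar at (70,265), and the tool is parallel to the guard.

Run:
```python
from h import *
k=np.array([ray("wrist",p,.125) for p in[(257,89),(383,89),(380,188),(258,188)]]); c=k.mean(0); print(k.round(4).tolist(),c.round(4),np.linalg.norm(k[0]-k[1]),np.linalg.norm(k[1]-k[2]))
pd=ray("wrist",(319.5,140),.11); print("pad",pd.round(4))
p=get_state()["ee_pos"]; print(tool([c[0]-p[0],c[1]-p[1],0]),tool([pd[0]-p[0],pd[1]-p[1],0]))
```

```text
[[0.6535, -0.1442, 0.125], [0.6571, -0.2251, 0.125], [0.5938, -0.2285, 0.125], [0.5902, -0.145, 0.125]] [ 0.6237 -0.1857  0.125 ] 0.0810012907779756 0.06334555611269685
pad [ 0.624  -0.1857  0.11  ]
[ 0.483  0.    -0.   ] [ 0.486  0.    -0.   ]
```

>>> {"method": "move_arm", "body": {
  "commands": [
    {"xyz": [0.16, 0, 0], "rotation": [0, 0, 0], "fingers": 0},
    {"xyz": [0.16, 0, 0], "rotation": [0, 0, 0], "fingers": 0},
    {"xyz": [0.165, 0, 0], "rotation": [0, 0, 0], "fingers": 0},
    {"xyz": [0, 0, 0.2], "rotation": [0, 0, 0], "fingers": 0},
    {"xyz": [0, 0, 0.2], "rotation": [0, 0, 0], "fingers": 0}
  ]
}}

```text
time_s: 10.15
ee_pos: [0.625, -0.1849, 0.3363]
ee_rot: [0.001, 1.0, 0.023, 0.001]
wrist_force: [-0.4, 0.5, 0.6]
finger_gap: 0.0007
gripper_force: 0.0
```

Run:
```python
from h import *
st(); a=save("scene","scene3.png"); b=save("side","side4.png")
ca=cv2.resize(a[250:390,250:350,::-1],None,fx=4,fy=4,interpolation=cv2.INTER_CUBIC); cb=cv2.resize(b[120:260,280:380,::-1],None,fx=4,fy=4,interpolation=cv2.INTER_CUBIC)
cv2.imwrite("pics/c3.png",np.hstack([ca,cb])); st()
```

```text
t 10.15 tcp [ 0.625  -0.1849  0.3363] xyaw 2.62 z [ 0.003 -0.001 -1.   ] F [-0.4  0.5  0.6] gap 0.0007 q [-0.46  0.49  1.37  0.    1.28  1.07]
t 10.25 tcp [ 0.6229 -0.1845  0.3314] xyaw 2.58 z [-0.008  0.004 -1.   ] F [ 0.2  0.3 -0.3] gap 0.0003 q [-0.46  0.49  1.37  0.    1.29  1.07]
```

View pics/c3.png

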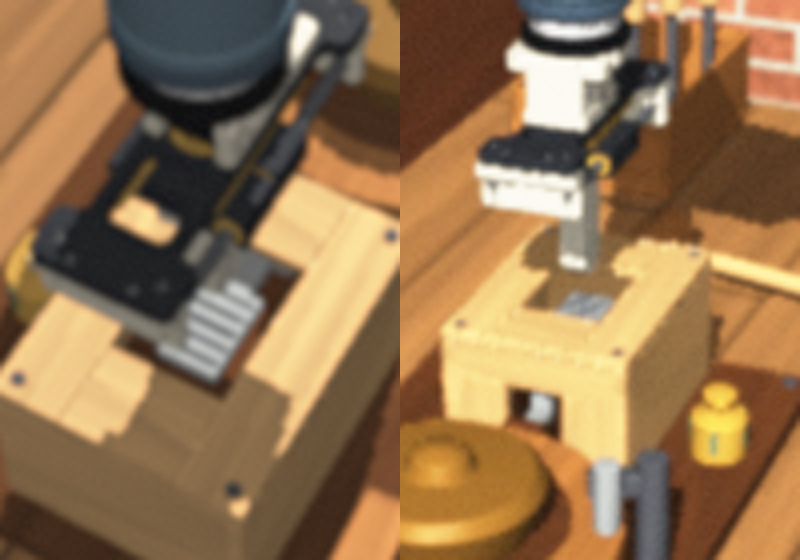

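The crop shows the closed tips right above the pad inside the window's outline, and the peg beside the stop. Now I'll press.

>>> {"method": "move_arm", "body": {
  "commands": [
    {"xyz": [0, 0, 0.1], "rotation": [0, 0, 0], "fingers": 0},
    {"xyz": [0, 0, 0.1], "rotation": [0, 0, 0], "fingers": 0},
    {"xyz": [0, 0, 0.05], "rotation": [0, 0, 0], "fingers": 0},
    {"xyz": [0, 0, 0.04], "rotation": [0, 0, 0], "fingers": 0},
    {"xyz": [0, 0, 0.04], "rotation": [0, 0, 0], "fingers": 0}
  ]
}}

```text
time_s: 10.75
ee_pos: [0.6243, -0.1866, 0.2878]
ee_rot: [0.0, 1.0, 0.022, 0.001]
wrist_force: [-1.7, 2.8, 5.0]
finger_gap: 0.0005
gripper_force: 2.5
```

>>> {"method": "move_arm", "body": {
  "commands": [
    {"xyz": [0, 0, 0.03], "rotation": [0, 0, 0], "fingers": 0},
    {"xyz": [0, 0, 0.03], "rotation": [0, 0, 0], "fingers": 0}
  ]
}}

```text
time_s: 10.95
ee_pos: [0.6245, -0.1868, 0.2787]
ee_rot: [0.0, 1.0, 0.021, 0.001]
wrist_force: [-0.7, 2.3, 5.7]
finger_gap: 0.0005
gripper_force: 2.4
```

```bash
python3 -c "
from h import *
st()"
```

```text
t 10.95 tcp [ 0.6245 -0.1868  0.2787] xyaw 2.46 z [ 0.002 -0.    -1.   ] F [-0.7  2.3  5.7] gap 0.0005 q [-0.46  0.54  1.43  0.    1.17  1.07]
```

>>> {"method": "move_arm", "body": {
  "commands": [
    {"xyz": [0, 0, 0.015], "rotation": [0, 0, 0], "fingers": 0},
    {"xyz": [0, 0, 0.01], "rotation": [0, 0, 0], "fingers": 0},
    {"xyz": [0, 0, 0.01], "rotation": [0, 0, 0], "fingers": 0}
  ]
}}

```text
time_s: 11.25
ee_pos: [0.6245, -0.1867, 0.2762]
ee_rot: [0.0, 1.0, 0.022, 0.002]
wrist_force: [-6.9, 5.4, 27.1]
finger_gap: 0.0005
gripper_force: 11.8
```

>>> {"method": "move_arm", "body": {
  "commands": [
    {"xyz": [0, 0, 0.01], "rotation": [0, 0, 0], "fingers": 0},
    {"xyz": [0, 0, 0], "rotation": [0, 0, 0], "fingers": 0}
  ]
}}

```text
time_s: 11.45
ee_pos: [0.6244, -0.1866, 0.2762]
ee_rot: [0.001, 1.0, 0.022, 0.002]
wrist_force: [-8.2, 5.4, 26.3]
finger_gap: 0.0005
gripper_force: 11.7
```

The force jumped from 5 to 27 N with the tip at 90 mm, so the lever is at its end. I'll add one small extra press, then go straight up.

>>> {"method": "move_arm", "body": {
  "commands": [
    {"xyz": [0, 0, 0.01], "rotation": [0, 0, 0], "fingers": 0},
    {"xyz": [0, 0, 0], "rotation": [0, 0, 0], "fingers": 0}
  ]
}}

```text
time_s: 11.65
ee_pos: [0.6243, -0.1865, 0.276]
ee_rot: [0.001, 1.0, 0.022, 0.002]
wrist_force: [-10.9, 6.2, 33.3]
finger_gap: -0.0001
gripper_force: 14.8
```

>>> {"method": "move_arm", "body": {
  "commands": [
    {"xyz": [0, 0, -0.05], "rotation": [0, 0, 0], "fingers": 0},
    {"xyz": [0, 0, -0.15], "rotation": [0, 0, 0], "fingers": 0},
    {"xyz": [0, 0, -0.25], "rotation": [0, 0, 0], "fingers": 0},
    {"xyz": [0, 0, -0.3], "rotation": [0, 0, 0], "fingers": 0},
    {"xyz": [-0.2, 0, -0.1], "rotation": [0, 0, 0], "fingers": 0}
  ]
}}

```text
time_s: 12.15
ee_pos: [0.5965, -0.1889, 0.402]
ee_rot: [0.002, 1.0, 0.022, 0.005]
wrist_force: [0.6, -0.9, 0.8]
finger_gap: 0.0004
gripper_force: 0.0
```

>>> {"method": "move_arm", "body": {
  "commands": [
    {"xyz": [-0.25, 0, 0], "rotation": [0, 0, 0], "fingers": 0},
    {"xyz": [-0.1, 0, 0], "rotation": [0, 0, 0], "fingers": 0},
    {"xyz": [0, 0, 0], "rotation": [0, 0, 0], "fingers": 0}
  ]
}}

```text
time_s: 12.45
ee_pos: [0.5401, -0.1907, 0.3976]
ee_rot: [0.0, 1.0, 0.021, 0.0]
wrist_force: [-0.5, -0.3, 0.2]
finger_gap: 0.0005
gripper_force: 0.0
```

Run:
```python
from h import *
st(); save("wrist","wrist5.png")
for r in spot_point("wrist","lever_pad")[:1]: print(r["p"],w("wrist",r["position"]).round(4))
b=save("side","side5.png")
for n in("peg_top","stop","lever_pad"):
    for r in spot_point("side",n)[:1]: print(n,round(r["p"],2),w("side",r["position"]).round(4))
```

```text
t 12.45 tcp [ 0.5401 -0.1907  0.3976] xyaw 2.38 z [ 0.001 -0.001 -1.   ] F [-0.5 -0.3  0.2] gap 0.0005 q [-0.53  0.3   1.49 -0.    1.35  1.  ]
0.55 [ 0.6255 -0.1847  0.086 ]
peg_top 0.72 [0.5099 0.0166 0.1215]
stop 0.86 [0.5189 0.0014 0.0969]
lever_pad 0.57 [ 5.165e-01  4.845e-01 -2.000e-04]
```

View pics/wrist5.png

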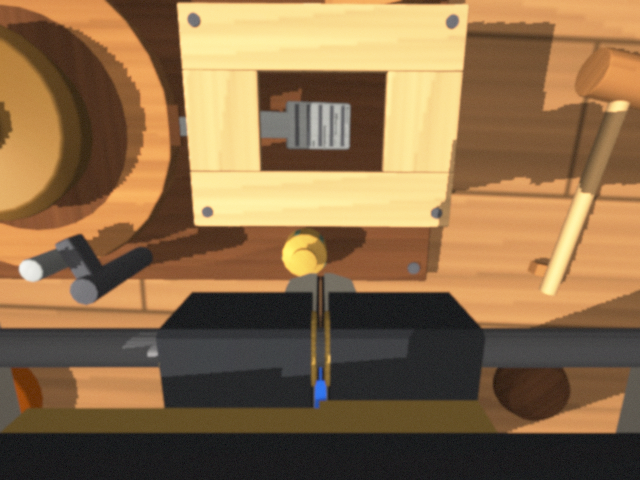

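The wrist view shows the pad at (320,125), now at about 86 mm height, so it is down. The peg at (50,258) lies against the stop's bar, the gong and guard are undisturbed, and the robot is clear. Handing in.

```bash
python3 -c "
from plant import *
print(job_done())"
```

```text
the job is handed in; nothing more can be done
None
```

I pushed the peg counter-clockwise until it rested on the stop, then pressed the brake lever fully down through the window. The robot ended clear of everything, and I handed the job in at about 12.5 s; no verdict came back.

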